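# Fetch the height gauge from behind the samples

## Robot

A 6-joint arm with a two-finger parallel gripper is mounted at the origin on the work surface; the furniture and walls round the work are solid. World frame = base frame: x ahead of the robot, y to its left, z up, the work surface at z = 0. Lengths are in m, angles in degrees, forces in N, time in s.
With the tool pointing down it reaches from about 0.4 to 0.825 m from the base axis. Payload 7 kg.
Tool frame: the origin (TCP) lies on the centre line of the jaws, within the pads' length; the fingertips stand r.tip_reach ahead of it and the grasp point (between the pads) is the TCP (r.tip_reach is the distance from the TCP to the fingertips, in m); z points along the fingers, y is the line along which they close (so a half turn about z gives the same grasp; the last joint's range is limited). The gripper opens to 88 mm and grips with 3 to 60 N. Pads are 19 mm wide; open, the fingers measure 130 mm over their backs; the gripper's body (78 mm by 193 mm) begins 47 mm behind the grasp point.
Start: joints at [91.106, 20.546, 0.682, 0, -70.136, -16.507], TCP at [0.179, 0.651, 0.246] pointing down, gripper open.
Joint ranges: [-176.03, 176.03], [-82.01, 121.73], [-58.28, 71.71], [-173.87, 95.51], [-174.79, -0.11], [-173.66, 173.66]. Speed limits (degrees/s): [136.94, 136.94, 172.46, 180, 180, 180].

## Interface

Orientations are given as [roll, pitch, yaw] about the fixed x, y, z axes, in that order (R = Rz(yaw) Ry(pitch) Rx(roll)).
In Python, from plant import sensors, cams, r gives the robot as it stands.
- The arm moves only by the tool drive_tool, never from a script. Its argument "rows" is a list of rows, each an object of numbers: "fingers": the gripper's target within -1 to 1 (fully open at 1, half-way at 0, shut at -1); "x", "y", "z": the shift along the tool's x, y, z in m; "spin": the turn about the tool's z in rad. A call has 1 to 10 rows; each row is the pose to reach, as a shift and turn from the pose commanded when the call began, along the tool's axes at that moment; what a row does not reach only later rows make up. A row lasts 1/8 s, in which the tool goes at most 62.5 mm and 10.7 degrees, less where a joint would pass 70% of its speed; a pose out of reach is approached as far as the arm can. A call with a gripper value outside its range is refused whole. The fingers move at their own pace and stop on an object; "newtons" is the grip in N (left out, the last holds). Time passes only in rows, so rows that repeat a pose let the fingers close. It gives the time, the measured TCP pose, the force, the opening and the grip force at its end, in the units of the state.
- sensors.get_state(): the state, without advancing time (a new reading comes with each control period).
- cams.capture(name): name is "side" or "top"; returns a dict with "pixels" (384x512x3 uint8, red, green, blue), "intrinsics" (3x3 intrinsics, pixels), "eye" and "orientation" of the camera in the world. Camera axes: x right, y up, looking along -z (the intrinsics and any distortion apply to the point x, -y, -z); pixel columns grow to the right and rows downward; lengths in m; the calibration is good to about 2 mm. A picture is of the moment at which its call begins. There is no depth.
- r.close_job(): hands the job in; it is judged then, once.
The state is a dict: "time_s": time; "joints": joint angles; "qd": joint speeds; "joint_torque": joint torques, N m; "tcp_pos": TCP position; "eef_rot": TCP orientation; "contact_force": force on the tool from outside, world axes, zero at the start; "moment": the same for the moment, N m; "gripper_width": finger opening in m; "gripper_force": force on a finger pad.
Only numpy, scipy, OpenCV 4.12 (cv2) and the standard library are available. Lean on these libraries where they do the work, as an engineer would, in place of code of your own. Each camera call takes 0.05 s, during which the arm holds its last target. There are 200 camera calls.

## Task

The steel height gauge stands behind two samples on the plywood station board. First set both samples, the finished brush and the bare black handle, upright on the green-edged mat; then, while they stand there, stand the gauge upright in the middle of the dark stone surface plate. After that put the samples back upright in the middle of their discs, the brush on the blue disc and the handle on the yellow one, without disturbing the glue bottle or the loose hair knot.

Things in the scene. Friction and masses are not known exactly. Their poses are not given: they have to be found in the camera images.
- gauge_centre (a point): knot height gauge, loose, 0.14 kg: an upright thin bright steel plate 36 mm wide and 4 mm thick (notched at its top) on a steel foot 34 x 50 x 8 mm, 83 mm high overall. The point is at its centre, 42 mm above its underside; x is across the plate's thickness, y along its width, z up. It starts standing on the plywood board (4 mm high), behind the two discs as seen from the robot. It can be gripped across the plate's 36 mm width (along its y)
- brush_centre (a point): finished shaving brush, loose, 0.06 kg, the only one standing on a coloured disc: black handle below (40 mm across, 61 mm high), cream hair knot above (about 54 mm across where it is widest, hard to the grip, can be gripped 80 to 95 mm above the underside), 122 mm high. The point is on its axis, 61 mm above its underside; z up. Starts on the blue disc
- handle_centre (a point): bare brush handle, loose, 0.04 kg, black, waisted, 40 mm across and 61 mm high, with an open bore on top. The point is on its axis, 30.5 mm above its underside; z up. Starts on the yellow disc
- blue_top (a point): centre of the top of the blue disc, 70 mm across, fixed on the plywood board, its top 7 mm above the bench: home of the brush
- yellow_top (a point): centre of the top of the yellow disc, 70 mm across, fixed on the plywood board, its top 7 mm above the bench: home of the handle
- mat_top (a point): centre of the top of the parking mat, fixed: dark rubber with a green edge, 100 mm along its x, 170 mm along its y, 3 mm thick
- plate_top (a point): centre of the top of the stone surface plate, fixed, plain dark grey, 90 x 90 mm, its top 22 mm above the bench. Fixed rows of brushes about 126 mm high stand close to its right, a carton 140 mm high with open flaps to its left
- glue: bystander, loose: white squeeze bottle with an orange tip, 54 mm across, 161 mm high; origin at the centre of its underside
- knot: bystander, loose: cream brush-hair knot lying on the bench without a handle, 64 x 78 x 60 mm; origin at the centre of its underside

How it is judged:
By the outcome, as a careful person would: the job done as asked, in the order asked, and still so for the second after the job is handed in, with the robot touching nothing.
It also fails if it takes over 128 s, if anything falls off the work surface, if the arm or the gripper's body presses on something with over 40 N, if the wrist force passes 120 N, or if a joint passes its speed limit or range.

## Working session

There is one attempt and no reset: what is moved stays moved. The work goes in short steps, Python scripts to look and compute and a tool call to move; the robot and the scene stay as the last step left them, time stands still between calls to the robot, and variables do not carry over. Pictures are saved under pics/ and viewed, at most 14 in all, crops included, and the job is handed in when it is done.

Besides the shell and the picture viewer there is one more tool, called as name(argument=value, ...), one argument or row to a line, values as JSON. drive_tool: Moves the arm, as the interface text tells. Its arguments: {"type":"object","properties":{"rows":{"type":"array"},"newtons":{"type":"number"}},"required":["rows"]}

```bash
mkdir -p pics; ls; cat > h.py <<'E'
import numpy as np, cv2, json, os
from plant import sensors, cams, r
def snap(name,out):
    c=cams.capture(name); cv2.imwrite(f'pics/{out}.png',c['pixels'][:,:,::-1]); np.save(f'pics/{out}.npy',c,allow_pickle=True); return c
def load(out): return np.load(f'pics/{out}.npy',allow_pickle=True).item()
def R(c):
    from scipy.spatial.transform import Rotation as Ro
    o=np.array(c['orientation']); 
    return o if o.shape==(3,3) else (Ro.from_euler('xyz',o,degrees=True).as_matrix() if o.size==3 else None)
def proj(c,P):
    q=R(c).T@(np.array(P)-c['eye']); q=q*[1,-1,-1]; u=np.array(c['intrinsics'])@q; return u[:2]/u[2]
def atz(c,u,v,z):
    d=np.linalg.inv(c['intrinsics'])@[u,v,1]; d=R(c)@(d*[1,-1,-1]); e=np.array(c['eye']); return e+d*(z-e[2])/d[2]
def crop(out,x0,y0,x1,y1,s,name):
    i=cv2.imread(f'pics/{out}.png')[y0:y1,x0:x1]; cv2.imwrite(f'pics/{name}.png',cv2.resize(i,None,fx=s,fy=s,interpolation=cv2.INTER_CUBIC))
E
python3 - <<'E'
from h import *
for n in('top','side'):
    c=snap(n,n+'0'); print({k:v for k,v in c.items() if k!='pixels'})
print(sensors.get_state(), r.tip_reach)
E
```

```text
pics
{'intrinsics': array([[420.31185727,   0.        , 251.63532641],
       [  0.        , 420.31185727, 190.99555129],
       [  0.        ,   0.        ,   1.        ]]), 'eye': array([ 0.35510749, -0.15674019,  1.17083495]), 'orientation': array([  8.73884683,   0.16526899, -90.12869344])}
{'intrinsics': array([[406.73267778,   0.        , 247.91708153],
       [  0.        , 406.73267778, 183.53949798],
       [  0.        ,   0.        ,   1.        ]]), 'eye': array([ 1.09323014, -0.45994651,  0.9748185 ]), 'orientation': array([35.87828165, -0.54638861, 60.8740632 ])}
{'time_s': 0.1, 'joints': array([ 9.11058952e+01,  2.05861318e+01,  6.38650691e-01, -1.67911354e-02,
       -7.01369705e+01, -1.65067051e+01]), 'qd': array([-0.00778311, -0.04607738,  0.07572135, -0.10207138,  0.03301934,
        0.10160657]), 'joint_torque': array([-5.29978624e-04, -5.84164023e+01,  2.93749970e+01,  7.01545313e+00,
        1.01309278e-02, -5.15830527e-05]), 'tcp_pos': array([0.17918246, 0.65034932, 0.24473005]), 'eef_rot': array([ 1.79914544e+02, -8.86197755e-03, -1.54065201e+01]), 'contact_force': array([-0.85363815,  0.13139646, -0.20099768]), 'moment': array([-2.88687048e-02, -2.74963880e-05, -9.41684442e-03]), 'gripper_force': 0.0, 'gripper_width': 0.08745801829502933} 0.019
```

View pics/top0.png

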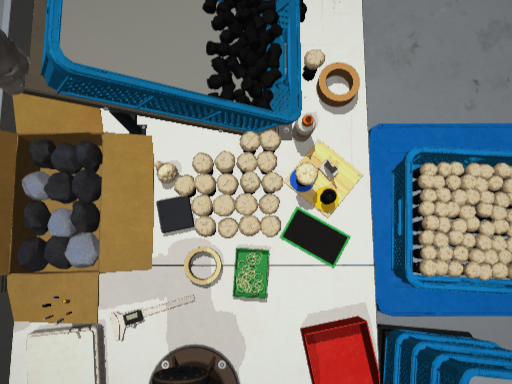

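View pics/side0.png

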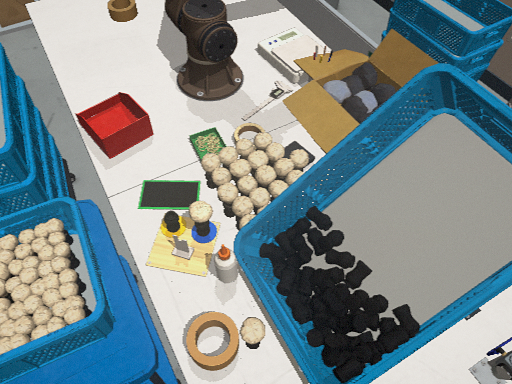

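```bash
python3 - <<'E'
from h import *
crop('top0',270,100,370,275,4,'c1')
i=cv2.imread('pics/top0.png'); a=i[100:275,270:370]; b=i[120:295,140:240]
cv2.imwrite('pics/c1.png',cv2.resize(np.hstack([a,b]),None,fx=3.4,fy=3.4,interpolation=cv2.INTER_CUBIC))
crop('side0',130,130,330,280,4,'c2')
E
```

```text
(no output)
```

View pics/c1.png

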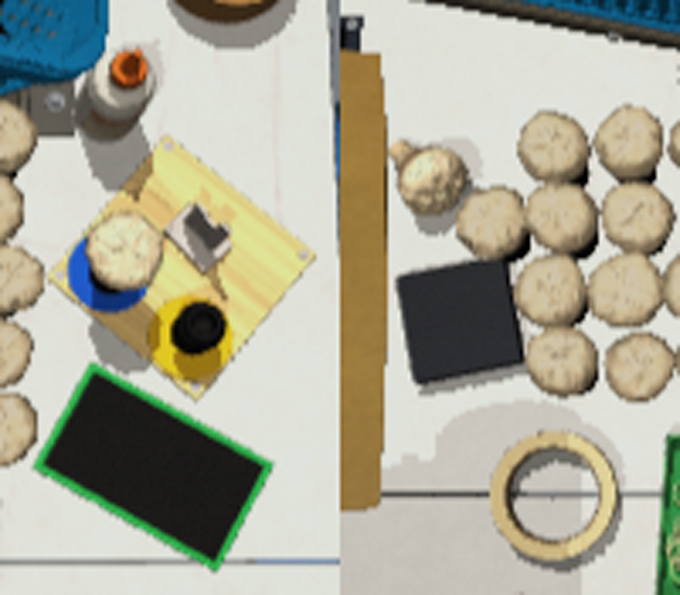

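View pics/c2.png

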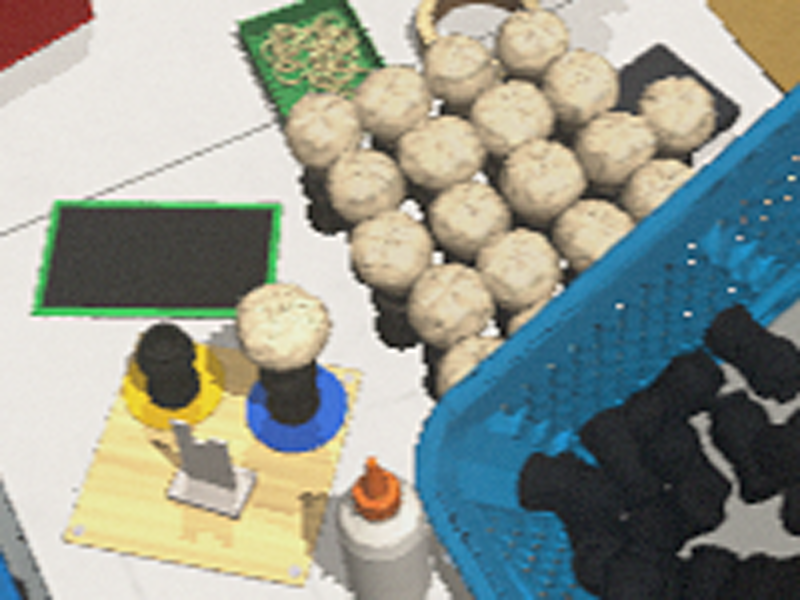

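```bash
python3 - <<'E'
from h import *
T=load('top0');S=load('side0')
t=lambda x,y,z:(atz(T,270+x/3.4,100+y/3.4,z)*1000).round(1)
t2=lambda x,y,z:(atz(T,140+(x-340)/3.4,120+y/3.4,z)*1000).round(1)
s=lambda x,y,z:(atz(S,130+x/4,130+y/4,z)*1000).round(1)
print('mat',[t(*p,.003) for p in((93,365),(272,463),(216,570),(36,467))])
print('matS',[s(*p,.003) for p in((52,202),(282,204),(272,313),(34,313))])
print('blue',t(110,269,.007),s(297,407,.007)); print('yel',t(191,338,.007),s(172,382,.007))
print('brushtop',t(124,251,.10),'S',s(284,327,.10)); print('hand',t(199,326,.068),'S',s(166,340,.068))
print('gauge foot T',t(165,222,.012),t(207,272,.012),'S',[s(*p,.012) for p in((166,495),(240,517),(256,482),(185,462))])
print('plate T',[t2(*p,.022) for p in((397,277),(508,260),(523,359),(416,382))])
print('platebrushes',[t2(*p,.1) for p in((552,290),(562,360),(492,222))], 'knot',t2(433,180,.03),'carton edge',t2(383,60,.14),t2(383,500,.14))
print('glue',t(128,68,.155))
E
```

```text
mat [array([ 488.1, -281.4,    3. ]), array([ 407.6, -425.3,    3. ]), array([ 322.1, -377.1,    3. ]), array([ 404.8, -233.5,    3. ])]
matS [array([ 324.9, -376.3,    3. ]), array([ 408.1, -228.2,    3. ]), array([ 491.1, -275.1,    3. ]), array([ 410.6, -421.7,    3. ])]
blue [ 567.4 -296.5    7. ] [ 569.9 -292.9    7. ]
yel [ 509.7 -361.8    7. ] [ 511.3 -359.1    7. ]
brushtop [ 564.4 -296.3  100. ] S [ 564.4 -291.3  100. ]
hand [ 511.  -357.6   68. ] S [ 517.1 -356.5   68. ]
gauge foot T [ 605.9 -342.2   12. ] [ 563.8 -375.7   12. ] S [array([ 590.3, -396. ,   12. ]), array([ 627.6, -360.5,   12. ]), array([ 610. , -341.1,   12. ]), array([ 574.3, -375.8,   12. ])]
plate T [array([503.2, 107.8,  22. ]), array([516.9,  18. ,  22. ]), array([436.5,   4.3,  22. ]), array([418.3,  89.8,  22. ])]
platebrushes [array([483. , -27.5, 100. ]), array([430.2, -35.8, 100. ]), array([535.1,  18.9, 100. ])] knot [581.6  79.2  30. ] carton edge [650.9  96.3 140. ] [328.3  85.4 140. ]
glue [ 691.1 -295.1  155. ]
```

```bash
python3 - <<'E'
from h import *
i=cv2.imread('pics/side0.png'); a=i[225:265,165:205]; b=i[50:170,250:410]; 
a=cv2.resize(a,(400,400),interpolation=cv2.INTER_CUBIC); b=cv2.resize(b,(533,400),interpolation=cv2.INTER_CUBIC)
cv2.imwrite('pics/c3.png',cv2.resize(np.hstack([a,b]),(800,343)))
T=load('top0')
t=lambda x,y,z:(atz(T,270+x/3.4,100+y/3.4,z)*1000).round(1)
print([t(*p,.1) for p in((14,280),(14,350),(5,425),(10,210))])
for z in (0,.05,.1,.14): print(z,atz(T,152.6,137.6,z),atz(T,152.6,267,z))
E
```

```text
[array([ 542.2, -212.2,  100. ]), array([ 488.6, -211.6,  100. ]), array([ 432. , -204.3,  100. ]), array([ 596.6, -209.7,  100. ])]
0 [0.69125358 0.13076039 0.        ] [0.32481812 0.11845772 0.        ]
0.05 [0.67689861 0.1184828  0.05      ] [0.32611162 0.10670552 0.05      ]
0.1 [0.66254364 0.10620521 0.1       ] [0.32740511 0.09495331 0.1       ]
0.14 [0.65105966 0.09638314 0.14      ] [0.32843991 0.08555154 0.14      ]
```

View pics/c3.png

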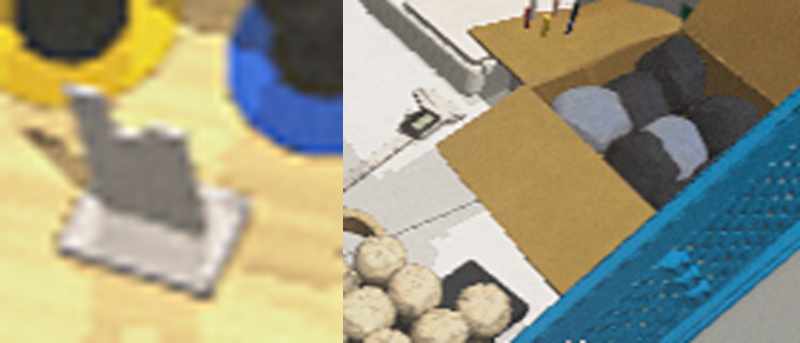

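```bash
python3 - <<'E'
from h import *
T=load('top0');S=load('side0')
for z in (.08,.1,.12,.14,.16): print(z,atz(T,152.6,269,z)[:2].round(3),atz(S,283.3,100.8,z)[:2].round(3))
s=lambda x,y,z:(atz(S,165+x/8.57,225+y/8.57,z)*1000).round(1)
print('foot',[s(*p,.012) for p in((60,243),(207,290),(250,207))],'platebase',[s(*p,.012) for p in((105,215),(205,235))])
# gauge top points
for z in(.075,.087):print(z,s(88,90,z),s(165,130,z),s(185,132,z))
E
```

```text
0.08 [0.322 0.099] [0.302 0.12 ]
0.1 [0.322 0.095] [0.32  0.107]
0.12 [0.323 0.09 ] [0.337 0.094]
0.14 [0.324 0.085] [0.355 0.081]
0.16 [0.324 0.081] [0.373 0.068]
foot [array([ 589.9, -394.4,   12. ]), array([ 625.5, -361.9,   12. ]), array([ 606.6, -339.1,   12. ])] platebase [array([ 587.8, -378.8,   12. ]), array([ 608.6, -354.9,   12. ])]
0.075 [ 581.5 -372.5   75. ] [ 604.2 -358.2   75. ] [ 607.6 -353.4   75. ]
0.087 [ 588.3 -373.6   87. ] [ 610.8 -359.5   87. ] [ 614.1 -354.8   87. ]
```

```bash
cat >> h.py <<'E'
def to(*targets):
    s=sensors.get_state(); p=s['tcp_pos']; yaw=s['eef_rot'][2]; y=np.radians(yaw)
    print('t',round(s['time_s'],1),'p',p.round(4),'yaw',round(yaw,1),'w',round(s['gripper_width'],4),'J6',s['joints'][5].round(1))
    for X,Y,Z,W in targets:
        d=np.array([X,Y,Z])-p; c,n=np.cos(y),np.sin(y)
        print(dict(x=round(c*d[0]+n*d[1],4),y=round(n*d[0]-c*d[1],4),z=round(-d[2],4),spin=round(-np.radians((W-yaw+180)%360-180),3)))
E
python3 -c "
from h import *
to((.46,.15,.25,-30),(.567,-.294,.25,-45))"
```

```text
t 0.1 p [0.1792 0.6503 0.2447] yaw -15.4 w 0.0875 J6 -16.5
{'x': np.float64(0.4037), 'y': np.float64(0.4078), 'z': np.float64(-0.0053), 'spin': np.float64(0.255)}
{'x': np.float64(0.6248), 'y': np.float64(0.8074), 'z': np.float64(-0.0053), 'spin': np.float64(0.517)}
```

drive_tool(
  rows=[
    {"x": 0.4037,"y": 0.4078,"z": -0.005,"spin": 0.255,"fingers": 0.64},
    {"x": 0.4037,"y": 0.4078,"z": -0.005,"spin": 0.255,"fingers": 0.64},
    {"x": 0.4037,"y": 0.4078,"z": -0.005,"spin": 0.255,"fingers": 0.64},
    {"x": 0.4037,"y": 0.4078,"z": -0.005,"spin": 0.255,"fingers": 0.64},
    {"x": 0.4037,"y": 0.4078,"z": -0.005,"spin": 0.255,"fingers": 0.64},
    {"x": 0.4037,"y": 0.4078,"z": -0.005,"spin": 0.255,"fingers": 0.64},
    {"x": 0.4037,"y": 0.4078,"z": -0.005,"spin": 0.255,"fingers": 0.64},
    {"x": 0.4037,"y": 0.4078,"z": -0.005,"spin": 0.255,"fingers": 0.64},
    {"x": 0.6248,"y": 0.8074,"z": -0.005,"spin": 0.517,"fingers": 0.64},
    {"x": 0.6248,"y": 0.8074,"z": -0.005,"spin": 0.517,"fingers": 0.64},
  ],
)

```text
time_s: 1.35
tcp_pos: [0.458, 0.0924, 0.25]
eef_rot: [-180.0, 0.0, -45.2]
contact_force: [1.2, -0.7, -0.4]
gripper_width: 0.0714
gripper_force: 0.0
```

```bash
python3 -c "
from h import *
to((.567,-.294,.20,-45))"
```

```text
t 1.4 p [0.458  0.0924 0.25  ] yaw -45.2 w 0.0714 J6 9.1
{'x': np.float64(0.3511), 'y': np.float64(0.1947), 'z': np.float64(0.05), 'spin': np.float64(-0.004)}
```

drive_tool(
  rows=[
    {"x": 0.351,"y": 0.195,"z": 0.05,"spin": 0},
    {"x": 0.351,"y": 0.195,"z": 0.05,"spin": 0},
    {"x": 0.351,"y": 0.195,"z": 0.05,"spin": 0},
    {"x": 0.351,"y": 0.195,"z": 0.05,"spin": 0},
    {"x": 0.351,"y": 0.195,"z": 0.05,"spin": 0},
    {"x": 0.351,"y": 0.195,"z": 0.05,"spin": 0},
    {"x": 0.351,"y": 0.195,"z": 0.05,"spin": 0},
    {"x": 0.351,"y": 0.195,"z": 0.05,"spin": 0},
    {"x": 0.351,"y": 0.195,"z": 0.05,"spin": 0},
  ],
)

```text
invalid input
```

```bash
python3 -c "
from h import *
to((.567,-.294,.20,-45)); print(sensors.get_state()['joints'])
snap('side','s1');crop('s1',130,130,330,280,4,'s1c')"
```

```text
t 1.4 p [0.458  0.0924 0.25  ] yaw -45.2 w 0.0714 J6 9.1
{'x': np.float64(0.3511), 'y': np.float64(0.1947), 'z': np.float64(0.05), 'spin': np.float64(-0.004)}
[ 3.56402142e+01  3.61622054e-01 -2.40095523e+01 -4.35979050e-03
 -6.56245726e+01  9.12019496e+00]
```

View pics/s1c.png

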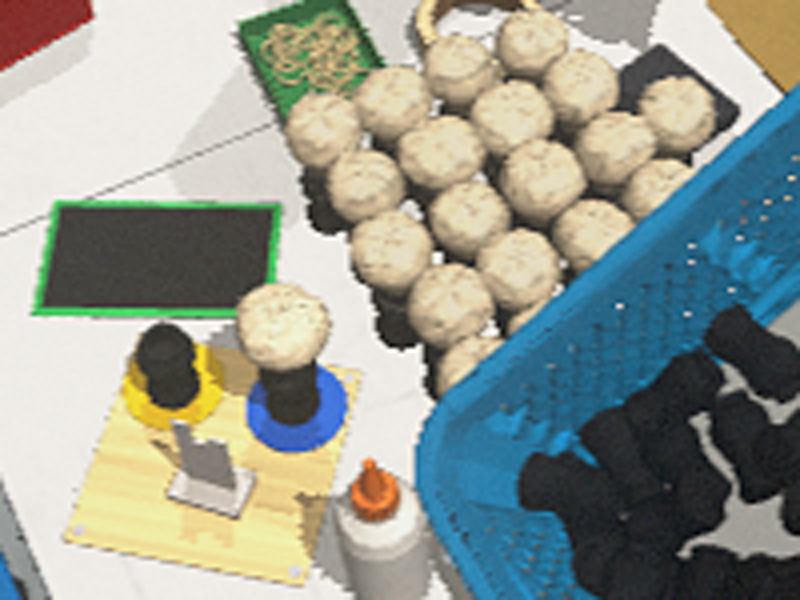

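drive_tool(
  rows=[
    {"x": 0.351,"y": 0.195,"z": 0.05,"spin": 0,"fingers": 0.64},
    {"x": 0.351,"y": 0.195,"z": 0.05,"spin": 0,"fingers": 0.64},
    {"x": 0.351,"y": 0.195,"z": 0.05,"spin": 0,"fingers": 0.64},
    {"x": 0.351,"y": 0.195,"z": 0.05,"spin": 0,"fingers": 0.64},
    {"x": 0.351,"y": 0.195,"z": 0.05,"spin": 0,"fingers": 0.64},
    {"x": 0.351,"y": 0.195,"z": 0.05,"spin": 0,"fingers": 0.64},
    {"x": 0.351,"y": 0.195,"z": 0.05,"spin": 0,"fingers": 0.64},
    {"x": 0.351,"y": 0.195,"z": 0.05,"spin": 0,"fingers": 0.64},
    {"x": 0.351,"y": 0.195,"z": 0.05,"spin": 0,"fingers": 0.64},
  ],
)

```text
time_s: 2.52
tcp_pos: [0.5677, -0.2913, 0.1997]
eef_rot: [180.0, 0.0, -45.0]
contact_force: [0.9, -0.9, -0.7]
gripper_width: 0.0719
gripper_force: 0.0
```

```bash
python3 -c "
from h import *
to((.567,-.294,.16,-45),(.567,-.294,.096,-45))
snap('side','s2');crop('s2',130,110,330,260,4,'s2c')"
```

```text
t 2.5 p [ 0.5677 -0.2913  0.1997] yaw -45.0 w 0.0719 J6 54.6
{'x': np.float64(0.0014), 'y': np.float64(0.0025), 'z': np.float64(0.0397), 'spin': np.float64(-0.001)}
{'x': np.float64(0.0014), 'y': np.float64(0.0025), 'z': np.float64(0.1037), 'spin': np.float64(-0.001)}
```

View pics/s2c.png

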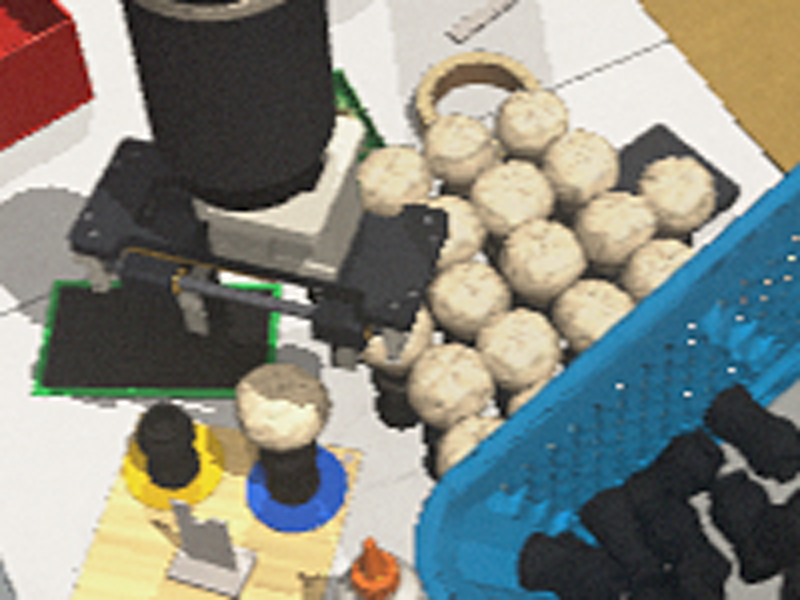

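drive_tool(
  rows=[
    {"x": 0.001,"y": 0.002,"z": 0.03,"spin": 0,"fingers": 0.64},
    {"x": 0.001,"y": 0.002,"z": 0.06,"spin": 0,"fingers": 0.64},
    {"x": 0.001,"y": 0.002,"z": 0.085,"spin": 0,"fingers": 0.64},
    {"x": 0.001,"y": 0.002,"z": 0.103,"spin": 0,"fingers": 0.64},
    {"x": 0.001,"y": 0.002,"z": 0.103,"spin": 0,"fingers": 0.64},
  ],
  newtons=15,
)

```text
time_s: 3.2
tcp_pos: [0.5668, -0.2929, 0.0962]
eef_rot: [179.9, 0.1, -45.0]
contact_force: [0.8, 0.6, 0.2]
gripper_width: 0.0718
gripper_force: 0.0
```

drive_tool(
  rows=[
    {"x": 0,"y": 0,"z": 0,"spin": 0,"fingers": -0.1},
    {"x": 0,"y": 0,"z": 0,"spin": 0,"fingers": -0.1},
    {"x": 0,"y": 0,"z": 0,"spin": 0,"fingers": -0.1},
    {"x": 0,"y": 0,"z": 0,"spin": 0,"fingers": -0.1},
  ],
)

```text
time_s: 3.7
tcp_pos: [0.5679, -0.2941, 0.0981]
eef_rot: [-180.0, -0.1, -45.0]
contact_force: [-0.5, 0.6, 4.8]
gripper_width: 0.0535
gripper_force: 15.0
```

drive_tool(
  rows=[
    {"x": 0,"y": 0,"z": -0.01,"spin": 0,"fingers": -0.1},
    {"x": 0,"y": 0,"z": -0.03,"spin": 0,"fingers": -0.1},
    {"x": 0,"y": 0,"z": -0.06,"spin": 0,"fingers": -0.1},
    {"x": 0,"y": 0,"z": -0.09,"spin": 0,"fingers": -0.1},
    {"x": 0,"y": 0,"z": -0.09,"spin": 0,"fingers": -0.1},
  ],
  newtons=25,
)

```text
time_s: 4.32
tcp_pos: [0.5686, -0.2942, 0.1903]
eef_rot: [-179.9, -0.2, -45.0]
contact_force: [-0.0, -0.2, -0.6]
gripper_width: 0.053
gripper_force: 25.0
```

```bash
python3 -c "
from h import *
to((.4255,-.294,.18,-45))
snap('side','s3');crop('s3',130,110,330,260,4,'s3c')"
```

```text
t 4.3 p [ 0.5686 -0.2942  0.1903] yaw -45.0 w 0.053 J6 54.9
{'x': np.float64(-0.1014), 'y': np.float64(0.1011), 'z': np.float64(0.0103), 'spin': np.float64(-0.0)}
```

View pics/s3c.png

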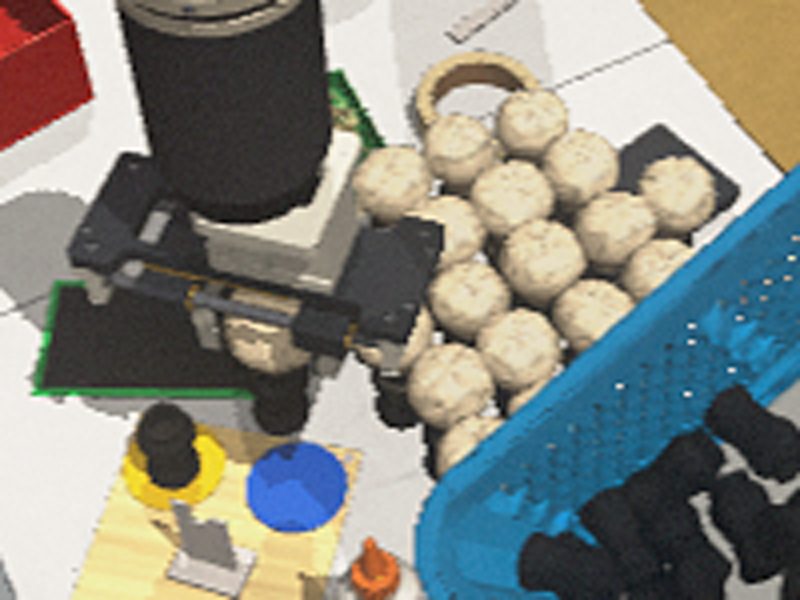

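drive_tool(
  rows=[
    {"x": -0.02,"y": 0.02,"z": 0.0,"spin": 0,"fingers": -0.1},
    {"x": -0.05,"y": 0.05,"z": 0.0,"spin": 0,"fingers": -0.1},
    {"x": -0.08,"y": 0.08,"z": 0.01,"spin": 0,"fingers": -0.1},
    {"x": -0.1,"y": 0.1,"z": 0.03,"spin": 0,"fingers": -0.1},
    {"x": -0.1014,"y": 0.101,"z": 0.055,"spin": 0,"fingers": -0.1},
    {"x": -0.1014,"y": 0.101,"z": 0.078,"spin": 0,"fingers": -0.1},
    {"x": -0.1014,"y": 0.101,"z": 0.09,"spin": 0,"fingers": -0.1},
    {"x": -0.1014,"y": 0.101,"z": 0.094,"spin": 0,"fingers": -0.1},
    {"x": -0.1014,"y": 0.101,"z": 0.094,"spin": 0,"fingers": -0.1},
  ],
)

```text
time_s: 5.5
tcp_pos: [0.4245, -0.2942, 0.0941]
eef_rot: [179.9, -0.0, -45.0]
contact_force: [-3.4, -1.1, 7.7]
gripper_width: 0.0531
gripper_force: 25.0
```

```bash
python3 -c "
from h import *
to((.4255,-.294,.0942,-45))
S=load('s3');print('blueS',atz(S,130+297/4,110+486/4,.007)); print(sensors.get_state()['contact_force'])
T=snap('top','t1')
"
```

```text
t 5.5 p [ 0.4245 -0.2942  0.0941] yaw -45.0 w 0.0531 J6 57.8
{'x': np.float64(0.0006), 'y': np.float64(-0.0009), 'z': np.float64(-0.0001), 'spin': np.float64(0.0)}
blueS [ 0.56920473 -0.292519    0.007     ]
[-3.35574036 -1.13294697  7.7092585 ]
```

drive_tool(
  rows=[
    {"x": 0,"y": 0,"z": 0,"spin": 0,"fingers": 0.45},
    {"x": 0,"y": 0,"z": 0,"spin": 0,"fingers": 0.45},
    {"x": 0,"y": 0,"z": 0,"spin": 0,"fingers": 0.45},
    {"x": 0,"y": 0,"z": -0.03,"spin": 0,"fingers": 0.45},
    {"x": 0,"y": 0,"z": -0.07,"spin": 0,"fingers": 0.45},
    {"x": 0,"y": 0,"z": -0.11,"spin": 0,"fingers": 0.45},
  ],
)

```text
time_s: 6.3
tcp_pos: [0.4241, -0.2933, 0.2041]
eef_rot: [180.0, 0.0, -45.0]
contact_force: [0.7, -0.8, -0.6]
gripper_width: 0.0635
gripper_force: 0.0
```

```bash
python3 -c "
from h import *
to((.51,-.36,.2,-135),(.513,-.358,.051,-135))"
```

```text
t 6.3 p [ 0.4241 -0.2933  0.2041] yaw -45.0 w 0.0635 J6 57.8
{'x': np.float64(0.1079), 'y': np.float64(-0.0137), 'z': np.float64(0.0041), 'spin': np.float64(1.57)}
{'x': np.float64(0.1086), 'y': np.float64(-0.0172), 'z': np.float64(0.1531), 'spin': np.float64(1.57)}
```

drive_tool(
  rows=[
    {"x": 0.05,"y": -0.01,"z": 0,"spin": 1.57,"fingers": 0.45},
    {"x": 0.108,"y": -0.016,"z": 0,"spin": 1.57,"fingers": 0.45},
    {"x": 0.108,"y": -0.016,"z": 0,"spin": 1.57,"fingers": 0.45},
    {"x": 0.108,"y": -0.016,"z": 0,"spin": 1.57,"fingers": 0.45},
    {"x": 0.108,"y": -0.016,"z": 0,"spin": 1.57,"fingers": 0.45},
    {"x": 0.108,"y": -0.016,"z": 0,"spin": 1.57,"fingers": 0.45},
    {"x": 0.108,"y": -0.016,"z": 0.0,"spin": 1.57,"fingers": 0.45},
    {"x": 0.108,"y": -0.016,"z": 0.0,"spin": 1.57,"fingers": 0.45},
    {"x": 0.108,"y": -0.016,"z": 0.03,"spin": 1.57,"fingers": 0.45},
    {"x": 0.108,"y": -0.016,"z": 0.06,"spin": 1.57,"fingers": 0.45},
  ],
)

```text
time_s: 7.55
tcp_pos: [0.5121, -0.3585, 0.1425]
eef_rot: [-180.0, 0.0, -135.0]
contact_force: [0.5, -0.8, -1.2]
gripper_width: 0.0634
gripper_force: 0.0
```

```bash
python3 -c "
from h import *
to((.513,-.358,.051,-135))
snap('side','s4');crop('s4',130,110,330,260,4,'s4c')"
```

```text
t 7.5 p [ 0.5121 -0.3585  0.1425] yaw -135.0 w 0.0634 J6 -27.9
{'x': np.float64(-0.001), 'y': np.float64(-0.0003), 'z': np.float64(0.0915), 'spin': np.float64(-0.001)}
```

View pics/s4c.png

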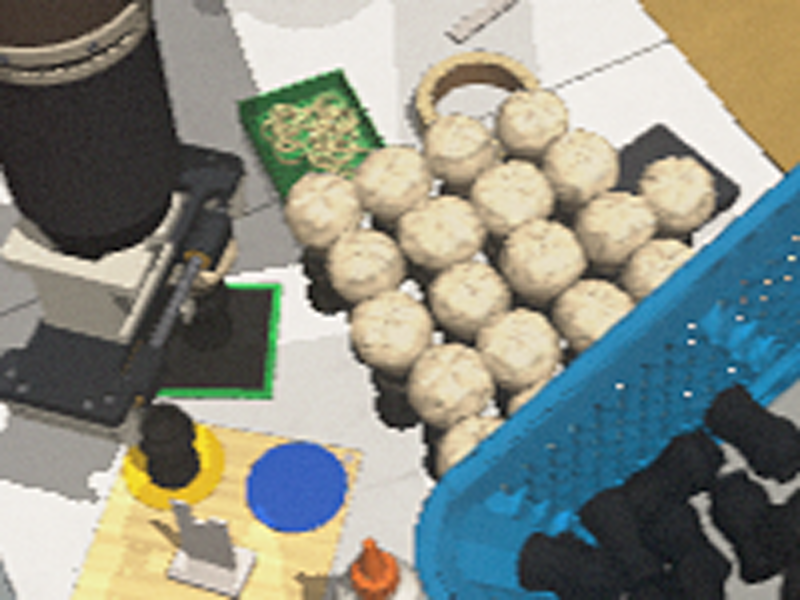

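drive_tool(
  rows=[
    {"x": 0,"y": 0,"z": -0.02,"spin": -1.57,"fingers": 0.45},
    {"x": 0,"y": 0,"z": -0.02,"spin": -1.57,"fingers": 0.45},
    {"x": 0,"y": 0,"z": -0.02,"spin": -1.57,"fingers": 0.45},
    {"x": 0,"y": 0,"z": -0.02,"spin": -1.57,"fingers": 0.45},
    {"x": 0,"y": 0,"z": -0.02,"spin": -1.57,"fingers": 0.45},
    {"x": 0,"y": 0,"z": -0.02,"spin": -1.57,"fingers": 0.45},
    {"x": 0,"y": 0,"z": -0.02,"spin": -1.57,"fingers": 0.45},
    {"x": 0,"y": 0,"z": -0.02,"spin": -1.57,"fingers": 0.45},
    {"x": 0,"y": 0,"z": -0.02,"spin": -1.57,"fingers": 0.45},
    {"x": 0,"y": 0,"z": -0.01,"spin": -1.57,"fingers": 0.45},
  ],
)

```text
time_s: 8.85
tcp_pos: [0.5125, -0.3587, 0.1539]
eef_rot: [-180.0, -0.1, -45.0]
contact_force: [0.0, -0.3, 0.2]
gripper_width: 0.0634
gripper_force: 0.0
```

```bash
python3 -c "
from h import *
to((.513,-.358,.051,-45))"
```

```text
t 8.8 p [ 0.5125 -0.3587  0.1539] yaw -45.0 w 0.0634 J6 62.1
{'x': np.float64(-0.0002), 'y': np.float64(-0.0009), 'z': np.float64(0.1029), 'spin': np.float64(-0.001)}
```

drive_tool(
  rows=[
    {"x": 0,"y": 0,"z": 0.03,"spin": 0,"fingers": 0.45},
    {"x": 0,"y": 0,"z": 0.065,"spin": 0,"fingers": 0.45},
    {"x": 0,"y": 0,"z": 0.09,"spin": 0,"fingers": 0.45},
    {"x": 0,"y": 0,"z": 0.103,"spin": 0,"fingers": 0.45},
    {"x": 0,"y": 0,"z": 0.103,"spin": 0,"fingers": 0.45},
    {"x": 0,"y": 0,"z": 0.103,"spin": 0,"fingers": -0.6},
    {"x": 0,"y": 0,"z": 0.103,"spin": 0,"fingers": -0.6},
    {"x": 0,"y": 0,"z": 0.103,"spin": 0,"fingers": -0.6},
    {"x": 0,"y": 0,"z": 0.103,"spin": 0,"fingers": -0.6},
    {"x": 0,"y": 0,"z": 0.103,"spin": 0,"fingers": -0.6},
  ],
  newtons=15,
)

```text
time_s: 10.1
tcp_pos: [0.5124, -0.3588, 0.0508]
eef_rot: [-180.0, -0.1, -45.0]
contact_force: [-1.1, 0.5, 6.4]
gripper_width: 0.0378
gripper_force: 15.0
```

drive_tool(
  rows=[
    {"x": 0,"y": 0,"z": -0.01,"spin": 0,"fingers": -0.6},
    {"x": 0,"y": 0,"z": -0.04,"spin": 0,"fingers": -0.6},
    {"x": 0,"y": 0,"z": -0.08,"spin": 0,"fingers": -0.6},
    {"x": 0,"y": 0,"z": -0.12,"spin": 0,"fingers": -0.6},
    {"x": 0,"y": 0,"z": -0.13,"spin": 0,"fingers": -0.6},
  ],
  newtons=25,
)

```text
time_s: 10.72
tcp_pos: [0.5131, -0.3591, 0.1836]
eef_rot: [-179.9, -0.3, -45.0]
contact_force: [-0.1, 0.6, -0.2]
gripper_width: 0.0383
gripper_force: 25.0
```

```bash
python3 -c "
from h import *
to((.385,-.366,.18,-135),(.385,-.366,.049,-135))"
```

```text
t 10.7 p [ 0.5131 -0.3591  0.1836] yaw -45.0 w 0.0383 J6 62.1
{'x': np.float64(-0.0857), 'y': np.float64(0.0954), 'z': np.float64(0.0036), 'spin': np.float64(1.571)}
{'x': np.float64(-0.0857), 'y': np.float64(0.0954), 'z': np.float64(0.1346), 'spin': np.float64(1.571)}
```

drive_tool(
  rows=[
    {"x": -0.02,"y": 0.02,"z": 0,"spin": 0.18,"fingers": -0.6},
    {"x": -0.05,"y": 0.055,"z": 0,"spin": 0.36,"fingers": -0.6},
    {"x": -0.08,"y": 0.09,"z": 0,"spin": 0.54,"fingers": -0.6},
    {"x": -0.0857,"y": 0.0954,"z": 0,"spin": 0.72,"fingers": -0.6},
    {"x": -0.0857,"y": 0.0954,"z": 0,"spin": 0.9,"fingers": -0.6},
    {"x": -0.0857,"y": 0.0954,"z": 0,"spin": 1.08,"fingers": -0.6},
    {"x": -0.0857,"y": 0.0954,"z": 0,"spin": 1.26,"fingers": -0.6},
    {"x": -0.0857,"y": 0.0954,"z": 0,"spin": 1.44,"fingers": -0.6},
    {"x": -0.0857,"y": 0.0954,"z": 0,"spin": 1.57,"fingers": -0.6},
    {"x": -0.0857,"y": 0.0954,"z": 0.0,"spin": 1.57,"fingers": -0.6},
  ],
)

```text
time_s: 11.98
tcp_pos: [0.3834, -0.3651, 0.1796]
eef_rot: [179.9, -0.0, -134.9]
contact_force: [0.8, -0.9, 0.0]
gripper_width: 0.038
gripper_force: 25.0
```

```bash
python3 -c "
from h import *
to((.385,-.366,.047,-135))"
```

```text
t 12.0 p [ 0.3834 -0.3651  0.1796] yaw -134.9 w 0.038 J6 -22.6
{'x': np.float64(-0.0005), 'y': np.float64(-0.0018), 'z': np.float64(0.1326), 'spin': np.float64(0.001)}
```

drive_tool(
  rows=[
    {"x": 0,"y": -0.001,"z": 0.03,"spin": 0,"fingers": -0.6},
    {"x": 0,"y": -0.001,"z": 0.065,"spin": 0,"fingers": -0.6},
    {"x": 0,"y": -0.001,"z": 0.1,"spin": 0,"fingers": -0.6},
    {"x": 0,"y": -0.001,"z": 0.12,"spin": 0,"fingers": -0.6},
    {"x": 0,"y": -0.001,"z": 0.129,"spin": 0,"fingers": -0.6},
    {"x": 0,"y": -0.001,"z": 0.131,"spin": 0,"fingers": -0.6},
    {"x": 0,"y": -0.001,"z": 0.131,"spin": 0,"fingers": -0.6},
  ],
)

```text
time_s: 12.85
tcp_pos: [0.385, -0.3663, 0.0497]
eef_rot: [-179.9, 0.0, -134.9]
contact_force: [-0.2, 0.2, 0.4]
gripper_width: 0.0379
gripper_force: 25.0
```

No contact yet; lower 3 mm more, release and lift.

drive_tool(
  rows=[
    {"x": 0,"y": 0,"z": 0.002,"spin": 0,"fingers": -0.6},
    {"x": 0,"y": 0,"z": 0.003,"spin": 0,"fingers": -0.6},
    {"x": 0,"y": 0,"z": 0.003,"spin": 0,"fingers": -0.6},
  ],
)

```text
time_s: 13.22
tcp_pos: [0.3849, -0.3662, 0.0468]
eef_rot: [-179.9, 0.0, -135.0]
contact_force: [-0.3, 1.1, 5.7]
gripper_width: 0.0381
gripper_force: 25.0
```

drive_tool(
  rows=[
    {"x": 0,"y": 0,"z": 0,"spin": 0,"fingers": 0.2},
    {"x": 0,"y": 0,"z": 0,"spin": 0,"fingers": 0.2},
    {"x": 0,"y": 0,"z": 0,"spin": 0,"fingers": 0.2},
    {"x": 0,"y": 0,"z": -0.03,"spin": 0,"fingers": 0.2},
    {"x": 0,"y": 0,"z": -0.08,"spin": 0,"fingers": 0.2},
    {"x": 0,"y": 0,"z": -0.14,"spin": 0,"fingers": 0.2},
    {"x": 0,"y": 0,"z": -0.15,"spin": 0,"fingers": -0.1},
  ],
)

```text
time_s: 14.1
tcp_pos: [0.3865, -0.3673, 0.2006]
eef_rot: [-179.6, 0.1, -134.9]
contact_force: [1.1, -0.8, -0.9]
gripper_width: 0.0467
gripper_force: 0.0
```

```bash
python3 -c "
from h import *
to((.598,-.368,.14,-135),(.598,-.368,.079,-135))"
```

```text
t 14.1 p [ 0.3865 -0.3673  0.2006] yaw -134.9 w 0.0467 J6 -22.6
{'x': np.float64(-0.1489), 'y': np.float64(-0.1502), 'z': np.float64(0.0606), 'spin': np.float64(0.001)}
{'x': np.float64(-0.1489), 'y': np.float64(-0.1502), 'z': np.float64(0.1216), 'spin': np.float64(0.001)}
```

drive_tool(
  rows=[
    {"x": -0.03,"y": -0.03,"z": 0,"spin": 0,"fingers": 0.1},
    {"x": -0.07,"y": -0.07,"z": 0,"spin": 0,"fingers": 0.1},
    {"x": -0.11,"y": -0.11,"z": 0.0,"spin": 0,"fingers": 0.1},
    {"x": -0.14,"y": -0.14,"z": 0.02,"spin": 0,"fingers": 0.1},
    {"x": -0.149,"y": -0.15,"z": 0.05,"spin": 0,"fingers": 0.1},
    {"x": -0.149,"y": -0.15,"z": 0.06,"spin": 0,"fingers": 0.1},
    {"x": -0.149,"y": -0.15,"z": 0.06,"spin": 0,"fingers": 0.1},
  ],
)

```text
time_s: 14.98
tcp_pos: [0.5949, -0.3666, 0.1351]
eef_rot: [179.9, -0.1, -135.0]
contact_force: [0.7, -0.4, -0.0]
gripper_width: 0.0483
gripper_force: 0.0
```

```bash
python3 -c "
from h import *
to((.598,-.368,.073,-135))
snap('side','s5');i=cv2.imread('pics/s5.png')
a=cv2.resize(i[215:275,150:220],(700,600),interpolation=cv2.INTER_CUBIC)
crop('s5',110,130,260,270,4,'s5c')"
```

```text
t 15.0 p [ 0.5949 -0.3666  0.1351] yaw -135.0 w 0.0483 J6 -29.3
{'x': np.float64(-0.0012), 'y': np.float64(-0.0032), 'z': np.float64(0.0621), 'spin': np.float64(0.0)}
```

View pics/s5c.png

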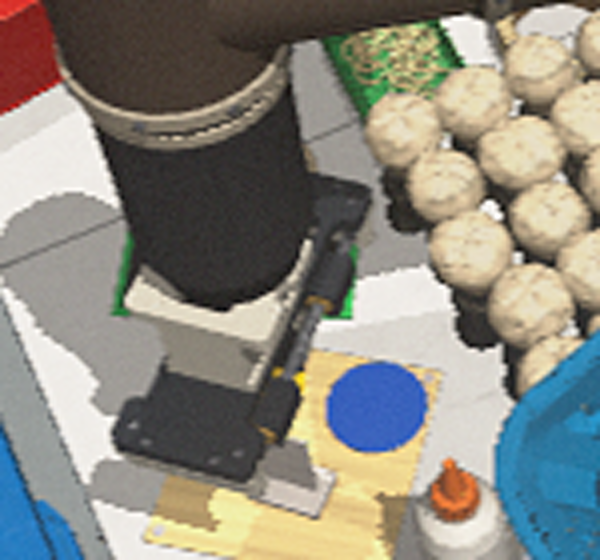

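drive_tool(
  rows=[
    {"x": -0.001,"y": -0.003,"z": 0.02,"spin": 0,"fingers": 0.1},
    {"x": -0.001,"y": -0.003,"z": 0.042,"spin": 0,"fingers": 0.1},
    {"x": -0.001,"y": -0.003,"z": 0.056,"spin": 0,"fingers": 0.1},
    {"x": -0.001,"y": -0.003,"z": 0.062,"spin": 0,"fingers": 0.1},
    {"x": -0.001,"y": -0.003,"z": 0.062,"spin": 0,"fingers": 0.1},
  ],
  newtons=10,
)

```text
time_s: 15.65
tcp_pos: [0.5988, -0.3682, 0.0741]
eef_rot: [180.0, -0.0, -135.0]
contact_force: [0.1, -0.1, -0.3]
gripper_width: 0.0478
gripper_force: 0.0
```

drive_tool(
  rows=[
    {"x": 0,"y": 0,"z": 0,"spin": 0,"fingers": -0.3},
    {"x": 0,"y": 0,"z": 0,"spin": 0,"fingers": -0.5},
    {"x": 0,"y": 0,"z": 0,"spin": 0,"fingers": -0.7},
    {"x": 0,"y": 0,"z": 0,"spin": 0,"fingers": -0.85},
    {"x": 0,"y": 0,"z": 0,"spin": 0,"fingers": -1},
    {"x": 0,"y": 0,"z": 0,"spin": 0,"fingers": -1},
    {"x": 0,"y": 0,"z": 0,"spin": 0,"fingers": -1},
  ],
)

```text
time_s: 16.52
tcp_pos: [0.5987, -0.368, 0.074]
eef_rot: [180.0, -0.0, -135.0]
contact_force: [-0.7, 0.5, 0.9]
gripper_width: 0.0027
gripper_force: 10.0
```

drive_tool(
  rows=[
    {"x": 0,"y": 0,"z": 0,"spin": 0,"fingers": -1},
    {"x": 0,"y": 0,"z": 0,"spin": 0,"fingers": -1},
    {"x": 0,"y": 0,"z": -0.01,"spin": 0,"fingers": -1},
    {"x": 0,"y": 0,"z": -0.03,"spin": 0,"fingers": -1},
    {"x": 0,"y": 0,"z": -0.06,"spin": 0,"fingers": -1},
    {"x": 0,"y": 0,"z": -0.1,"spin": 0,"fingers": -1},
    {"x": 0,"y": 0,"z": -0.14,"spin": 0,"fingers": -1},
    {"x": 0,"y": 0,"z": -0.16,"spin": 0,"fingers": -1},
    {"x": 0,"y": 0,"z": -0.16,"spin": 0,"fingers": -1},
  ],
  newtons=45,
)

```text
time_s: 17.65
tcp_pos: [0.5997, -0.3685, 0.2367]
eef_rot: [-179.8, 0.1, -135.0]
contact_force: [0.1, -0.1, -2.5]
gripper_width: 0.0028
gripper_force: 45.0
```

```bash
python3 -c "
from h import *
to((.469,.055,.235,-90))
snap('side','s6');crop('s6',110,110,260,250,4,'s6c')"
```

```text
t 17.6 p [ 0.5997 -0.3685  0.2367] yaw -135.0 w 0.0028 J6 -29.2
{'x': np.float64(-0.2072), 'y': np.float64(0.3918), 'z': np.float64(0.0017), 'spin': np.float64(-0.785)}
```

View pics/s6c.png

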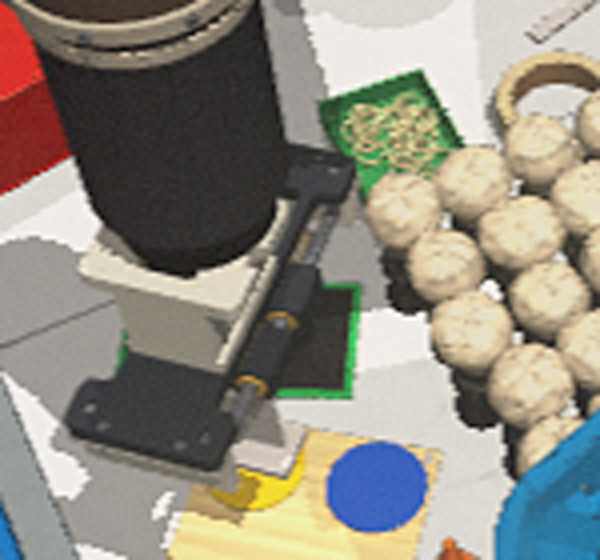

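drive_tool(
  rows=[
    {"x": -0.01,"y": 0.02,"z": 0,"spin": -0.05,"fingers": -1},
    {"x": -0.03,"y": 0.057,"z": 0,"spin": -0.14,"fingers": -1},
    {"x": -0.056,"y": 0.106,"z": 0,"spin": -0.24,"fingers": -1},
    {"x": -0.084,"y": 0.158,"z": 0,"spin": -0.34,"fingers": -1},
    {"x": -0.112,"y": 0.21,"z": 0,"spin": -0.44,"fingers": -1},
    {"x": -0.14,"y": 0.262,"z": 0,"spin": -0.54,"fingers": -1},
    {"x": -0.166,"y": 0.312,"z": 0,"spin": -0.64,"fingers": -1},
    {"x": -0.188,"y": 0.355,"z": 0,"spin": -0.72,"fingers": -1},
    {"x": -0.202,"y": 0.382,"z": 0,"spin": -0.785,"fingers": -1},
    {"x": -0.2072,"y": 0.3918,"z": 0,"spin": -0.785,"fingers": -1},
  ],
)

```text
time_s: 18.95
tcp_pos: [0.467, 0.0566, 0.2331]
eef_rot: [179.9, -0.0, -89.9]
contact_force: [0.1, 0.4, -1.6]
gripper_width: 0.0029
gripper_force: 45.0
```

```bash
python3 -c "
from h import *
snap('top','t2');to((.469,.055,.12,-90))
i=cv2.imread('pics/t2.png');j=cv2.imread('pics/top0.png')
k=np.hstack([i[150:300,130:250],j[190:250,140:210].repeat(1,0)[:60].copy() if 0 else j[150:300,130:250]])
cv2.imwrite('pics/t2c.png',cv2.resize(k,None,fx=3.3,fy=3.3,interpolation=cv2.INTER_CUBIC))"
```

```text
t 19.0 p [0.4672 0.0567 0.2332] yaw -90.0 w 0.0031 J6 -30.9
{'x': np.float64(0.0017), 'y': np.float64(-0.0018), 'z': np.float64(0.1132), 'spin': np.float64(0.001)}
```

View pics/t2c.png

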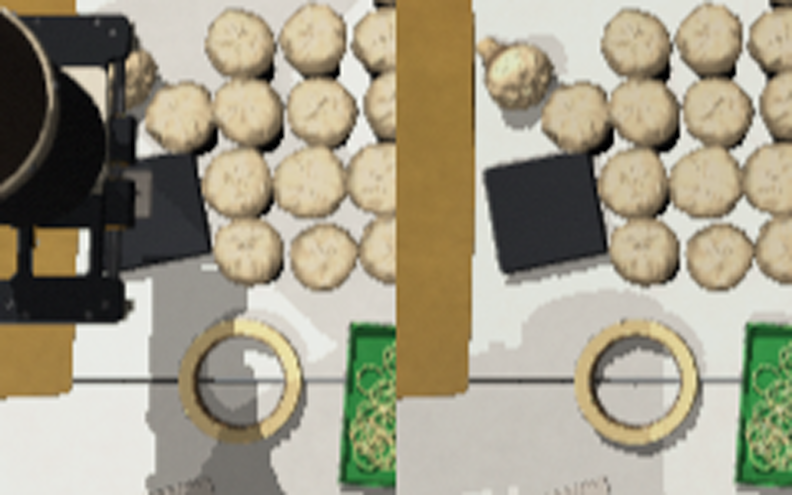

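```bash
python3 -c "
from h import *
T=load('t2')
P=[atz(T,130+(x-396)/3.3,150+y/3.3,.022) for x,y in((484,170),(590,152),(607,251),(502,272))]
print(np.round(P,4),np.mean(P,0))
print([atz(T,130+x/3.3,150+y/3.3,.171).round(4) for x,y in((152,168),(152,215))])"
```

```text
[[0.5031 0.108  0.022 ]
 [0.518  0.0198 0.022 ]
 [0.4352 0.004  0.022 ]
 [0.4181 0.0904 0.022 ]] [0.46860994 0.05555457 0.022     ]
[array([0.4852, 0.0272, 0.171 ]), array([0.451 , 0.0263, 0.171 ])]
```

drive_tool(
  rows=[
    {"x": -0.001,"y": -0.001,"z": 0.03,"spin": 0,"fingers": -1},
    {"x": -0.002,"y": -0.001,"z": 0.07,"spin": 0,"fingers": -1},
    {"x": -0.002,"y": -0.001,"z": 0.105,"spin": 0,"fingers": -1},
    {"x": -0.002,"y": -0.001,"z": 0.125,"spin": 0,"fingers": -1},
    {"x": -0.002,"y": -0.001,"z": 0.133,"spin": 0,"fingers": -1},
    {"x": -0.002,"y": -0.001,"z": 0.136,"spin": 0,"fingers": -1},
    {"x": -0.002,"y": -0.001,"z": 0.136,"spin": 0,"fingers": -1},
    {"x": -0.002,"y": -0.001,"z": 0.136,"spin": 0,"fingers": -1},
  ],
)

```text
time_s: 20.0
tcp_pos: [0.4696, 0.0576, 0.0988]
eef_rot: [-179.9, 0.0, -90.0]
contact_force: [0.2, 0.4, -2.6]
gripper_width: 0.0027
gripper_force: 45.0
```

drive_tool(
  rows=[
    {"x": -0.001,"y": 0.001,"z": 0.003,"spin": 0,"fingers": -1},
    {"x": -0.001,"y": 0.001,"z": 0.005,"spin": 0,"fingers": -1},
    {"x": -0.001,"y": 0.001,"z": 0.006,"spin": 0,"fingers": -1},
    {"x": -0.001,"y": 0.001,"z": 0.006,"spin": 0,"fingers": -1},
  ],
)

```text
time_s: 20.5
tcp_pos: [0.4681, 0.0584, 0.092]
eef_rot: [180.0, -0.0, -90.0]
contact_force: [0.9, -0.8, -1.8]
gripper_width: 0.0028
gripper_force: 45.0
```

drive_tool(
  rows=[
    {"x": 0,"y": 0,"z": 0.001,"spin": 0,"fingers": -1},
    {"x": 0,"y": 0,"z": 0.0015,"spin": 0,"fingers": -1},
    {"x": 0,"y": 0,"z": 0.0015,"spin": 0,"fingers": -1},
  ],
)

```text
time_s: 20.88
tcp_pos: [0.4683, 0.0586, 0.0919]
eef_rot: [-180.0, 0.0, -90.0]
contact_force: [-6.2, 0.9, 15.2]
gripper_width: 0.0027
gripper_force: 45.0
```

drive_tool(
  rows=[
    {"x": 0,"y": 0,"z": -0.0012,"spin": 0,"fingers": -1},
    {"x": 0,"y": 0,"z": -0.0012,"spin": 0,"fingers": -0.8},
    {"x": 0,"y": 0,"z": -0.0012,"spin": 0,"fingers": -0.5},
    {"x": 0,"y": 0,"z": -0.0012,"spin": 0,"fingers": -0.3},
    {"x": 0,"y": 0,"z": -0.0012,"spin": 0,"fingers": -0.3},
    {"x": 0,"y": 0,"z": -0.03,"spin": 0,"fingers": -0.3},
    {"x": 0,"y": 0,"z": -0.07,"spin": 0,"fingers": -0.3},
    {"x": 0,"y": 0,"z": -0.12,"spin": 0,"fingers": -0.3},
  ],
)

```text
time_s: 21.88
tcp_pos: [0.4675, 0.0581, 0.2112]
eef_rot: [179.9, -0.1, -90.0]
contact_force: [1.4, 0.0, -0.9]
gripper_width: 0.0308
gripper_force: 0.0
```

```bash
python3 -c "
from h import *
to((.4245,-.294,.22,-45),(.425,-.294,.097,-45))"
```

```text
t 21.9 p [0.4675 0.0581 0.2112] yaw -90.0 w 0.0308 J6 -31.1
{'x': np.float64(0.3521), 'y': np.float64(0.0429), 'z': np.float64(-0.0088), 'spin': np.float64(-0.785)}
{'x': np.float64(0.3521), 'y': np.float64(0.0424), 'z': np.float64(0.1142), 'spin': np.float64(-0.785)}
```

drive_tool(
  rows=[
    {"x": 0.04,"y": 0.005,"z": -0.01,"spin": -0.1,"fingers": 0.5},
    {"x": 0.09,"y": 0.011,"z": -0.01,"spin": -0.25,"fingers": 0.5},
    {"x": 0.145,"y": 0.018,"z": -0.01,"spin": -0.42,"fingers": 0.5},
    {"x": 0.2,"y": 0.025,"z": -0.01,"spin": -0.6,"fingers": 0.5},
    {"x": 0.255,"y": 0.031,"z": -0.01,"spin": -0.785,"fingers": 0.5},
    {"x": 0.305,"y": 0.037,"z": -0.01,"spin": -0.785,"fingers": 0.5},
    {"x": 0.34,"y": 0.041,"z": -0.01,"spin": -0.785,"fingers": 0.5},
    {"x": 0.352,"y": 0.0429,"z": -0.01,"spin": -0.785,"fingers": 0.5},
    {"x": 0.352,"y": 0.0429,"z": -0.01,"spin": -0.785,"fingers": 0.5},
  ],
)

```text
time_s: 23.0
tcp_pos: [0.4249, -0.2939, 0.2202]
eef_rot: [180.0, 0.0, -45.1]
contact_force: [-0.5, 0.4, -0.6]
gripper_width: 0.0656
gripper_force: 0.0
```

```bash
python3 -c "
from h import *
to((.4245,-.294,.095,-45))
snap('top','t3');snap('side','s7')
i=cv2.imread('pics/t3.png');k=cv2.imread('pics/s7.png')
a=cv2.resize(i[120:280,140:260],(450,600),interpolation=cv2.INTER_CUBIC);b=cv2.resize(k[100:260,260:350],(338,600),interpolation=cv2.INTER_CUBIC)
cv2.imwrite('pics/t3c.png',np.hstack([a,b]))"
```

```text
t 23.0 p [ 0.4249 -0.2939  0.2202] yaw -45.1 w 0.0656 J6 57.8
{'x': np.float64(-0.0002), 'y': np.float64(0.0004), 'z': np.float64(0.1252), 'spin': np.float64(-0.002)}
```

View pics/t3c.png

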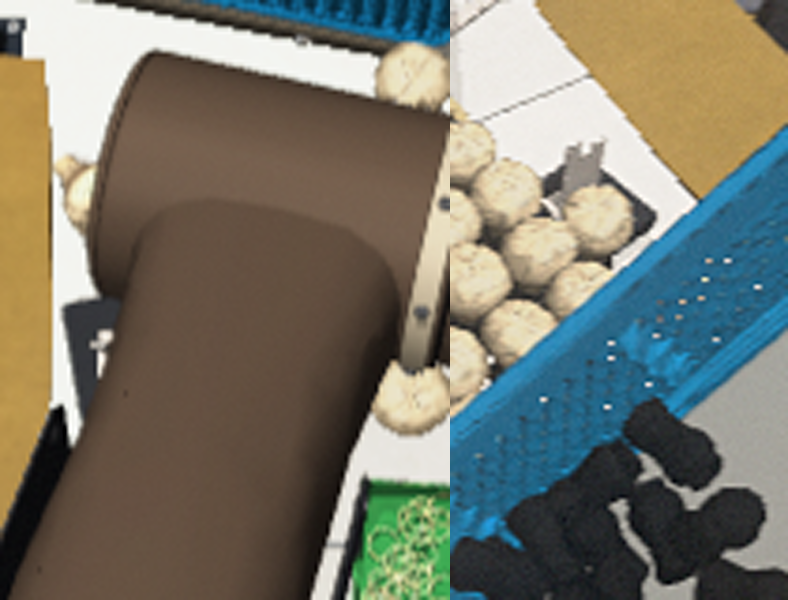

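```bash
python3 -c "
from h import *
S=load('s7')
for p in((569,147),(606,150)): print(atz(S,260+(p[0]-450)/3.755,100+p[1]/3.75,.105))
print([ (proj(S,(x,y,.022))-[260,100])*3.75+[450,0] for x,y in((.503,.108),(.518,.02),(.435,.004),(.418,.09))])"
```

```text
[0.47087354 0.04010718 0.105     ]
[0.48701489 0.06326292 0.105     ]
[array([650.82889293, 211.98308486]), array([569.54228397, 266.08141127]), array([497.78967924, 202.73583613]), array([575.24876501, 151.17068413])]
```

```bash
python3 -c "
from h import *
S=load('s7')
f=lambda *p:((proj(S,p)-[260,100])*3.75+[450,0]).round(0)
for cy in(.051,.055):
  print([f(.4685,cy+d,z) for d in(-.018,.018) for z in(.105,.03)])"
```

```text
[array([559., 148.]), array([551., 211.]), array([599., 132.]), array([588., 195.])]
[array([564., 146.]), array([555., 209.]), array([603., 130.]), array([592., 193.])]
```

drive_tool(
  rows=[
    {"x": 0,"y": 0,"z": 0.04,"spin": 0,"fingers": 0.55},
    {"x": 0,"y": 0,"z": 0.08,"spin": 0,"fingers": 0.55},
    {"x": 0,"y": 0,"z": 0.11,"spin": 0,"fingers": 0.55},
    {"x": 0,"y": 0,"z": 0.124,"spin": 0,"fingers": 0.55},
    {"x": 0,"y": 0,"z": 0.126,"spin": 0,"fingers": 0.55},
    {"x": 0,"y": 0,"z": 0.126,"spin": 0,"fingers": 0.55},
    {"x": 0,"y": 0,"z": 0.126,"spin": 0,"fingers": -0.1},
    {"x": 0,"y": 0,"z": 0.126,"spin": 0,"fingers": -0.1},
    {"x": 0,"y": 0,"z": 0.126,"spin": 0,"fingers": -0.1},
    {"x": 0,"y": 0,"z": 0.126,"spin": 0,"fingers": -0.1},
  ],
  newtons=20,
)

```text
time_s: 24.35
tcp_pos: [0.4257, -0.294, 0.0952]
eef_rot: [-180.0, -0.1, -45.0]
contact_force: [-0.3, -0.8, 5.5]
gripper_width: 0.0535
gripper_force: 20.0
```

drive_tool(
  rows=[
    {"x": 0,"y": 0,"z": -0.01,"spin": 0,"fingers": -0.1},
    {"x": 0,"y": 0,"z": -0.03,"spin": 0,"fingers": -0.1},
    {"x": 0,"y": 0,"z": -0.06,"spin": 0,"fingers": -0.1},
    {"x": 0,"y": 0,"z": -0.09,"spin": 0,"fingers": -0.1},
    {"x": 0,"y": 0,"z": -0.1,"spin": 0,"fingers": -0.1},
    {"x": 0,"y": 0,"z": -0.1,"spin": 0,"fingers": -0.1},
  ],
  newtons=25,
)

```text
time_s: 25.1
tcp_pos: [0.4252, -0.2935, 0.1948]
eef_rot: [-180.0, -0.0, -45.0]
contact_force: [-0.1, -0.0, -2.2]
gripper_width: 0.053
gripper_force: 25.0
```

```bash
python3 -c "
from h import *
to((.5685,-.2945,.19,-45))"
```

```text
t 25.1 p [ 0.4252 -0.2935  0.1948] yaw -45.0 w 0.053 J6 57.8
{'x': np.float64(0.102), 'y': np.float64(-0.1006), 'z': np.float64(0.0048), 'spin': np.float64(-0.001)}
```

drive_tool(
  rows=[
    {"x": 0.015,"y": -0.015,"z": 0,"spin": 0,"fingers": -0.1},
    {"x": 0.045,"y": -0.045,"z": 0,"spin": 0,"fingers": -0.1},
    {"x": 0.075,"y": -0.075,"z": 0.0,"spin": 0,"fingers": -0.1},
    {"x": 0.097,"y": -0.096,"z": 0.015,"spin": 0,"fingers": -0.1},
    {"x": 0.102,"y": -0.1,"z": 0.04,"spin": 0,"fingers": -0.1},
    {"x": 0.102,"y": -0.1,"z": 0.065,"spin": 0,"fingers": -0.1},
    {"x": 0.102,"y": -0.1,"z": 0.08,"spin": 0,"fingers": -0.1},
    {"x": 0.102,"y": -0.1,"z": 0.088,"spin": 0,"fingers": -0.1},
    {"x": 0.102,"y": -0.1,"z": 0.09,"spin": 0,"fingers": -0.1},
    {"x": 0.102,"y": -0.1,"z": 0.09,"spin": 0,"fingers": -0.1},
  ],
)

```text
time_s: 26.35
tcp_pos: [0.5684, -0.2952, 0.1053]
eef_rot: [-180.0, -0.1, -45.0]
contact_force: [-0.2, 0.5, 0.0]
gripper_width: 0.0535
gripper_force: 25.0
```

```bash
python3 -c "
from h import *
to((.5685,-.2945,.0992,-45))"
```

```text
t 26.4 p [ 0.5684 -0.2952  0.1053] yaw -45.0 w 0.0535 J6 55.0
{'x': np.float64(-0.0005), 'y': np.float64(-0.0005), 'z': np.float64(0.0061), 'spin': np.float64(-0.0)}
```

drive_tool(
  rows=[
    {"x": 0,"y": 0,"z": 0.003,"spin": 0,"fingers": -0.1},
    {"x": 0,"y": 0,"z": 0.0055,"spin": 0,"fingers": -0.1},
    {"x": 0,"y": 0,"z": 0.006,"spin": 0,"fingers": -0.1},
    {"x": 0,"y": 0,"z": 0.006,"spin": 0,"fingers": -0.1},
  ],
)

```text
time_s: 26.85
tcp_pos: [0.5685, -0.2953, 0.0993]
eef_rot: [-180.0, -0.1, -45.0]
contact_force: [-0.5, 0.1, 5.6]
gripper_width: 0.0532
gripper_force: 25.0
```

drive_tool(
  rows=[
    {"x": 0,"y": 0,"z": 0,"spin": 0,"fingers": 0.2},
    {"x": 0,"y": 0,"z": 0,"spin": 0,"fingers": 0.55},
    {"x": 0,"y": 0,"z": 0,"spin": 0,"fingers": 0.55},
    {"x": 0,"y": 0,"z": 0,"spin": 0,"fingers": 0.55},
    {"x": 0,"y": 0,"z": -0.03,"spin": 0,"fingers": 0.55},
    {"x": 0,"y": 0,"z": -0.07,"spin": 0,"fingers": 0.55},
    {"x": 0,"y": 0,"z": -0.1,"spin": 0,"fingers": 0.55},
    {"x": 0,"y": 0,"z": -0.1,"spin": 0,"fingers": 0.4},
  ],
)

```text
time_s: 27.85
tcp_pos: [0.5694, -0.2955, 0.2015]
eef_rot: [-179.9, -0.2, -45.0]
contact_force: [-0.7, 0.1, 0.3]
gripper_width: 0.0633
gripper_force: 0.0
```

```bash
python3 -c "
from h import *
to((.385,-.3663,.2,-135),(.385,-.3663,.049,-135))"
```

```text
t 27.9 p [ 0.5694 -0.2955  0.2015] yaw -45.0 w 0.0633 J6 55.0
{'x': np.float64(-0.0803), 'y': np.float64(0.1805), 'z': np.float64(0.0015), 'spin': np.float64(1.571)}
{'x': np.float64(-0.0803), 'y': np.float64(0.1805), 'z': np.float64(0.1525), 'spin': np.float64(1.571)}
```

drive_tool(
  rows=[
    {"x": -0.02,"y": 0.045,"z": 0,"spin": 0.18,"fingers": 0.4},
    {"x": -0.045,"y": 0.1,"z": 0,"spin": 0.36,"fingers": 0.4},
    {"x": -0.065,"y": 0.145,"z": 0,"spin": 0.54,"fingers": 0.4},
    {"x": -0.08,"y": 0.18,"z": 0,"spin": 0.72,"fingers": 0.4},
    {"x": -0.08,"y": 0.18,"z": 0,"spin": 0.9,"fingers": 0.4},
    {"x": -0.08,"y": 0.18,"z": 0,"spin": 1.08,"fingers": 0.4},
    {"x": -0.08,"y": 0.18,"z": 0,"spin": 1.26,"fingers": 0.4},
    {"x": -0.08,"y": 0.18,"z": 0,"spin": 1.44,"fingers": 0.4},
    {"x": -0.08,"y": 0.18,"z": 0,"spin": 1.57,"fingers": 0.4},
    {"x": -0.08,"y": 0.18,"z": 0.03,"spin": 1.57,"fingers": 0.4},
  ],
)

```text
time_s: 29.1
tcp_pos: [0.3851, -0.3662, 0.1693]
eef_rot: [-179.8, 0.1, -135.1]
contact_force: [-0.4, -0.5, -1.3]
gripper_width: 0.0614
gripper_force: 0.0
```

```bash
python3 -c "
from h import *
to((.385,-.3663,.0475,-135))"
```

```text
t 29.1 p [ 0.3851 -0.3662  0.1693] yaw -135.1 w 0.0614 J6 -22.7
{'x': np.float64(0.0002), 'y': np.float64(0.0), 'z': np.float64(0.1218), 'spin': np.float64(-0.001)}
```

drive_tool(
  rows=[
    {"x": 0,"y": 0,"z": 0.04,"spin": 0,"fingers": 0.4},
    {"x": 0,"y": 0,"z": 0.08,"spin": 0,"fingers": 0.4},
    {"x": 0,"y": 0,"z": 0.11,"spin": 0,"fingers": 0.4},
    {"x": 0,"y": 0,"z": 0.121,"spin": 0,"fingers": 0.4},
    {"x": 0,"y": 0,"z": 0.121,"spin": 0,"fingers": 0.4},
    {"x": 0,"y": 0,"z": 0.121,"spin": 0,"fingers": -0.6},
    {"x": 0,"y": 0,"z": 0.121,"spin": 0,"fingers": -0.6},
    {"x": 0,"y": 0,"z": 0.121,"spin": 0,"fingers": -0.6},
    {"x": 0,"y": 0,"z": 0.121,"spin": 0,"fingers": -0.6},
    {"x": 0,"y": 0,"z": 0.121,"spin": 0,"fingers": -0.6},
  ],
  newtons=20,
)

```text
time_s: 30.35
tcp_pos: [0.3847, -0.366, 0.0483]
eef_rot: [-179.9, 0.0, -135.0]
contact_force: [-0.2, 2.1, 7.0]
gripper_width: 0.0381
gripper_force: 20.0
```

drive_tool(
  rows=[
    {"x": 0,"y": 0,"z": -0.01,"spin": 0,"fingers": -0.6},
    {"x": 0,"y": 0,"z": -0.04,"spin": 0,"fingers": -0.6},
    {"x": 0,"y": 0,"z": -0.08,"spin": 0,"fingers": -0.6},
    {"x": 0,"y": 0,"z": -0.11,"spin": 0,"fingers": -0.6},
    {"x": 0,"y": 0,"z": -0.12,"spin": 0,"fingers": -0.6},
    {"x": 0,"y": 0,"z": -0.12,"spin": 0,"fingers": -0.6},
  ],
  newtons=25,
)

```text
time_s: 31.1
tcp_pos: [0.3842, -0.3656, 0.1678]
eef_rot: [-180.0, 0.0, -135.0]
contact_force: [0.1, -0.1, -0.5]
gripper_width: 0.038
gripper_force: 25.0
```

```bash
python3 -c "
from h import *
to((.5118,-.3595,.17,-135))"
```

```text
t 31.1 p [ 0.3842 -0.3656  0.1678] yaw -135.0 w 0.038 J6 -22.6
{'x': np.float64(-0.0946), 'y': np.float64(-0.0859), 'z': np.float64(-0.0022), 'spin': np.float64(0.0)}
```

drive_tool(
  rows=[
    {"x": -0.015,"y": -0.014,"z": 0,"spin": 0,"fingers": -0.6},
    {"x": -0.045,"y": -0.041,"z": 0,"spin": 0,"fingers": -0.6},
    {"x": -0.075,"y": -0.068,"z": 0.0,"spin": 0,"fingers": -0.6},
    {"x": -0.093,"y": -0.084,"z": 0.015,"spin": 0,"fingers": -0.6},
    {"x": -0.0946,"y": -0.086,"z": 0.045,"spin": 0,"fingers": -0.6},
    {"x": -0.0946,"y": -0.086,"z": 0.075,"spin": 0,"fingers": -0.6},
    {"x": -0.0946,"y": -0.086,"z": 0.095,"spin": 0,"fingers": -0.6},
    {"x": -0.0946,"y": -0.086,"z": 0.106,"spin": 0,"fingers": -0.6},
    {"x": -0.0946,"y": -0.086,"z": 0.11,"spin": 0,"fingers": -0.6},
    {"x": -0.0946,"y": -0.086,"z": 0.11,"spin": 0,"fingers": -0.6},
  ],
)

```text
time_s: 32.35
tcp_pos: [0.5122, -0.3596, 0.0576]
eef_rot: [-180.0, -0.0, -135.0]
contact_force: [-0.8, -0.5, -0.5]
gripper_width: 0.0381
gripper_force: 25.0
```

```bash
python3 -c "
from h import *
to((.5118,-.3595,.0523,-135))"
```

```text
t 32.4 p [ 0.5122 -0.3596  0.0576] yaw -135.0 w 0.0381 J6 -27.7
{'x': np.float64(0.0002), 'y': np.float64(0.0004), 'z': np.float64(0.0053), 'spin': np.float64(0.001)}
```

drive_tool(
  rows=[
    {"x": 0,"y": 0,"z": 0.003,"spin": 0,"fingers": -0.6},
    {"x": 0,"y": 0,"z": 0.005,"spin": 0,"fingers": -0.6},
    {"x": 0,"y": 0,"z": 0.0055,"spin": 0,"fingers": -0.6},
    {"x": 0,"y": 0,"z": 0.0055,"spin": 0,"fingers": -0.6},
  ],
)

```text
time_s: 32.85
tcp_pos: [0.512, -0.3596, 0.0524]
eef_rot: [-180.0, 0.0, -135.0]
contact_force: [-1.2, 0.4, 1.1]
gripper_width: 0.0383
gripper_force: 25.0
```

drive_tool(
  rows=[
    {"x": 0,"y": 0,"z": 0.0007,"spin": 0,"fingers": -0.6},
    {"x": 0,"y": 0,"z": 0.0007,"spin": 0,"fingers": -0.2},
    {"x": 0,"y": 0,"z": 0.0007,"spin": 0,"fingers": 0.3},
    {"x": 0,"y": 0,"z": 0.0007,"spin": 0,"fingers": 0.3},
    {"x": 0,"y": 0,"z": 0.0007,"spin": 0,"fingers": 0.3},
    {"x": 0,"y": 0,"z": -0.03,"spin": 0,"fingers": 0.3},
    {"x": 0,"y": 0,"z": -0.08,"spin": 0,"fingers": 0.3},
    {"x": 0,"y": 0,"z": -0.14,"spin": 0,"fingers": 0.3},
    {"x": 0,"y": 0,"z": -0.19,"spin": 0,"fingers": 0.3},
  ],
)

```text
time_s: 33.98
tcp_pos: [0.5119, -0.3597, 0.2445]
eef_rot: [-179.9, 0.0, -135.0]
contact_force: [1.1, -0.2, -0.3]
gripper_width: 0.0569
gripper_force: 0.0
```

drive_tool(
  rows=[
    {"x": 0.04,"y": 0.03,"z": 0,"spin": 0,"fingers": 0.3},
    {"x": 0.08,"y": 0.06,"z": 0,"spin": 0,"fingers": 0.3},
    {"x": 0.12,"y": 0.08,"z": 0,"spin": 0,"fingers": 0.3},
    {"x": 0.16,"y": 0.09,"z": 0,"spin": 0,"fingers": 0.3},
    {"x": 0.17,"y": 0.09,"z": 0,"spin": 0,"fingers": 0.3},
    {"x": 0.17,"y": 0.09,"z": 0,"spin": 0,"fingers": 0.3},
  ],
)

```text
time_s: 34.72
tcp_pos: [0.3278, -0.4166, 0.2421]
eef_rot: [-180.0, 0.0, -135.1]
contact_force: [0.9, -0.7, -0.0]
gripper_width: 0.0573
gripper_force: 0.0
```

```bash
python3 -c "
from h import *
snap('top','t4');snap('side','s8')
i=cv2.imread('pics/t4.png');k=cv2.imread('pics/s8.png')
a=cv2.resize(i[110:260,150:360],(546,390),interpolation=cv2.INTER_CUBIC) if 0 else None
A=np.hstack([i[165:255,140:240],i[110:200,270:370]]); A=cv2.resize(A,(800,360),interpolation=cv2.INTER_CUBIC)
B=np.hstack([k[180:260,130:240],k[110:190,260:350]]); B=cv2.resize(B,(600,240),interpolation=cv2.INTER_CUBIC); B=np.hstack([B,np.zeros((240,200,3),np.uint8)])
cv2.imwrite('pics/t4c.png',np.vstack([A,B]))"
```

```text
(no output)
```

View pics/t4c.png

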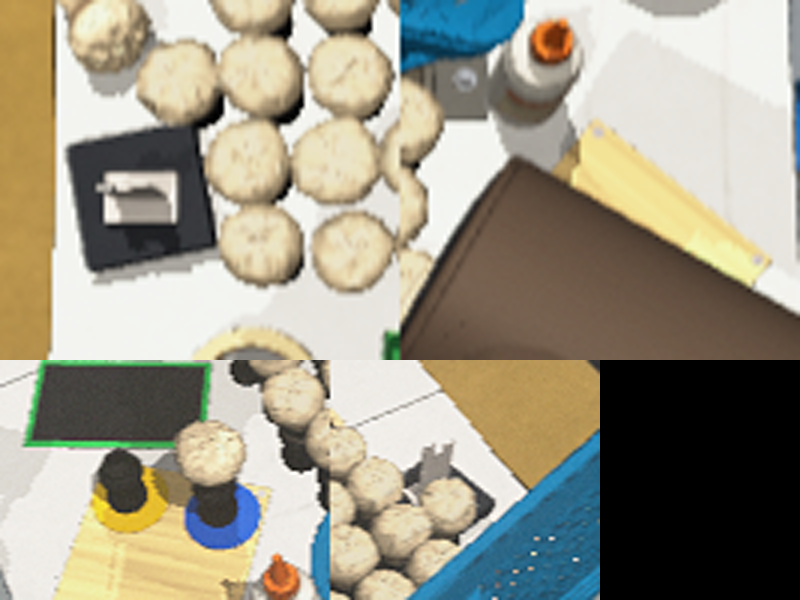

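```bash
python3 -c "
from h import *
print(r.close_job())"
```

```text
the job is handed in; nothing more can be done
None
```

The gauge stands upright in the middle of the stone plate and both samples are back upright on their discs, brush on blue and handle on yellow. They were moved in the order asked, the glue bottle and hair knot look undisturbed in the last pictures, and the job was handed in at about 35 s.

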